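# Right the fallen preserve jar and press down the lid domes with a spoon

## Robot

A 6-joint arm with a two-finger parallel gripper is mounted at the origin on a cart in front of the work surface, level with it; the furniture and walls round the work are solid. World frame = base frame: x ahead of the robot, y to its left, z up, the work surface at z = 0. Lengths are in mm, angles in rad, forces in N, time in s.
With the tool pointing down it reaches from about 250 to 725 mm from the base axis. Payload 4 kg.
Tool frame: the origin (TCP) lies at the very end of the fingers, on their centre line; the grasp point (between the pads) lies 19 mm behind it; z points along the fingers, y is the line along which they close (so a half turn about z gives the same grasp; the last joint's range is limited). The gripper opens to 85 mm and grips with 20 to 120 N. Pads are 22 mm wide; open, the fingers measure 114 mm over their backs; the gripper's body (76 mm by 85 mm) begins 54 mm behind the grasp point. The pads swing forward as they close: fully open they stand 13 mm farther back than shut.
Start: joints at [-1.134, 0.241, 0.005, 1.335, 0, 1.571], TCP at [211.519, -453.055, 231.306] pointing down, gripper open.
Joint ranges: [-2.72, 2.72], [-1.05, 1.87], [-1.09, 1.28], [-1.99, 2.15], [-1.42, 1.44], [-3.14, 3.14]. Speed limits (rad/s): [2.79, 2.79, 3.14, 3.14, 3.14, 3.14].

## Interface

Orientations are given as a rotation vector (axis times angle).
In Python, from plant import ctrl, grab_frame, workorder gives the robot as it stands. The module is installed in compiled form; this text tells all that it offers.
- The arm moves only by the tool move_arm, never from a script. Its argument "motion" is a list of rows, each a list of 7 numbers: the turn, a rotation vector about the world's x, y, z in units of 5 degrees (1.0 is 5 degrees), then the shift along the world's x, y, z in units of 25 mm (1.0 is 25 mm), then the opening, from 0 (shut) to 1 (fully open). A call has 1 to 5 rows; each row is the pose to reach, as a shift and turn from the pose commanded when the call began; what a row does not reach only later rows make up. A row lasts 1/12 s, in which the tool goes at most 41.7 mm and 7.16 degrees, less where a joint would pass 70% of its speed; a pose out of reach is approached as far as the arm can. A call with a gripper value outside its range is refused whole. The fingers move at their own pace and stop on an object; "grip_force" is the grip in N (left out, the last holds). Time passes only in rows, so rows that repeat a pose let the fingers close. It gives the time, the measured TCP pose, the force, the opening and the grip force at its end, in the units of the state.
- ctrl.get_state(): the state, without advancing time (a new reading comes with each control period).
- grab_frame(name): name is "scene" or "top" or "wrist"; returns a dict with "color" (480x640x3 uint8, red, green, blue), "fov_y" (degrees; the focal length in pixels is half the picture's height over the tangent of half this angle, whatever the lens; pixels are square), "cx", "cy" (the principal point, pixels), "R" (3x3) and "t" (3): a world point X has camera coordinates R X + t. Camera axes: x right, y down, z forward; pixel columns grow to the right and rows downward; lengths in mm; the calibration is good to about 2 mm. The wrist camera is an equidistant fisheye: a pixel r from the principal point sees the ray r / f radians off the axis. A picture is of the moment at which its call begins. There is no depth.
- workorder.close_job(): hands the job in; it is judged then, once.
The state is a dict: "t": time; "q": joint angles; "joint_velocities": joint speeds; "tau": joint torques, N m; "position": TCP position; "orientation": TCP orientation; "ft_force": force on the tool from outside, world axes, zero at the start; "ft_torque": the same for the moment, N m; "gripper_width": finger opening in mm; "grip_force": force on a finger pad.
Only numpy, scipy, OpenCV 4.12 (cv2) and the standard library are available. Lean on these libraries where they do the work, as an engineer would, in place of code of your own. Each camera call takes 0.05 s, during which the arm holds its last target. There are 200 camera calls.

## Task

The preserve jars have cooled on the wooden board, but one of them lies on its side on the worktop: stand it upright on the free end of the board beside the other two, setting it down rather than dropping it. Then take the teaspoon and, with the back of its bowl, gently press the raised dome in the middle of each of the three lids down flush, so that it stays down; keep the gripper itself off the domes. Leave all three jars standing on the board, lay the teaspoon back on the bare worktop, bowl up, and do not disturb the egg cup, salt shaker or timer.

Things in the scene. Friction and masses are not known exactly. Their poses are not given: they have to be found in the camera images.
- board: wooden board lying flat and fixed on the worktop, 170 mm (x) by 330 mm (y, its long side) by 18 mm thick; origin at the centre of its underside, z up; at the start two jars stand on its -y two thirds and the +y end (left as the robot sees it) is free
- jar_1: closed preserve jar standing on the board: dark fruit behind eight flat sides, 56 mm across the flats (61 mm over the corners) from 3 to 46 mm height, small paper labels, a round 55 mm silvery metal lid, 72 mm tall in all, about 0.21 kg; origin at the centre of its underside, z along its axis towards the lid, x and y square to flats
- jar_2: second jar, the same, standing on the board; origin and axes as jar_1
- jar_3: third jar, the same, lying on one of its flat sides on the worktop to the left or right of the board, lid pointing roughly to the robot's right (-y); origin at the centre of its underside (28 mm above the worktop while it lies), z along its axis towards the lid, x level and square to the two upright flats
- lid_1 (a point): centre of the flat lid top of jar_1, 72 mm above the jar's underside, z out of the lid; the raised dome (24 mm in diameter, 3 mm high) is centred here
- lid_2 (a point): centre of the flat lid top of jar_2, 72 mm above the jar's underside, z out of the lid; the raised dome (24 mm in diameter, 3 mm high) is centred here
- lid_3 (a point): centre of the flat lid top of jar_3, 72 mm above the jar's underside, z out of the lid; the raised dome (24 mm in diameter, 3 mm high) is centred here
- dome_1 (a joint): how far the raised dome in the lid of jar_1 has been pressed in, in m: 0 standing up 3 mm, 0.003 down flush with the lid; gives at about 3 N and stays where it is left
- dome_2 (a joint): how far the raised dome in the lid of jar_2 has been pressed in, in m: 0 standing up 3 mm, 0.003 down flush with the lid; gives at about 3 N and stays where it is left
- dome_3 (a joint): how far the raised dome in the lid of jar_3 has been pressed in, in m: 0 standing up 3 mm, 0.003 down flush with the lid; gives at about 3 N and stays where it is left
- teaspoon: steel teaspoon lying on the worktop on the other side of the board, bowl up and pointing roughly away from the robot, 153 mm long (x, bowl at +x), bowl 46 x 31 mm and 11 mm deep, handle 3 mm thick and arched; origin on the worktop below the middle of the handle, z up
- spoon_grip (a point): middle of the handle where it is highest: at the teaspoon's origin in x and y, 13 mm above the worktop; the handle is 10 mm wide and 3 mm thick here
- spoon_back (a point): lowest point of the back of the teaspoon's bowl, 50 mm ahead (+x) of its origin, at z = 0 of the spoon
- egg_cup: egg cup, 47 mm wide, 62 mm tall, a bystander behind the work; origin at the centre of its underside
- salt_shaker: salt shaker, 44 mm wide, 90 mm tall, a bystander; origin at the centre of its underside
- timer: round wind-up kitchen timer, 63 mm wide, 53 mm tall, a bystander; origin at the centre of its underside

How it is judged (in metres and radians):
On the way, in this order (a step that is already met when the one before it is completed fails the run):
1. the fallen jar stands upright on the board beside the others, let go, its dome still up (angle between jar_3's own z axis and vertical below 0.1 rad and x of jar_3 in the frame of board between -0.072 and 0.072 m and y of jar_3 in the frame of board between -0.152 and 0.152 m and z of jar_3 in the frame of board between 0.012 and 0.024 m and value of joint dome_3 below 0.001 m and contact force between the fingers and jar_3 below 0.1 N), for 0.2 s.
2. the teaspoon presses the dome of the righted jar down (contact force between teaspoon and jar_3 above 0.5 N and value of joint dome_3 above 0.0022 m), for 0.02 s.
At the end, for the whole second after the job is handed in: All three jars stand upright (within 0.1 rad) and at rest on the board, each with its centre at least 13 mm inside the board's edges; every dome is pressed in by more than 2.2 of its 3 mm; the teaspoon lies released and at rest on the bare worktop, bowl up (within 0.3 rad, origin below 12 mm) (angle between each of jar_1, jar_2, jar_3's own z axis and vertical below 0.1 rad and x of jar_1 in the frame of board between -0.072 and 0.072 m and y of jar_1 in the frame of board between -0.152 and 0.152 m and z of jar_1 in the frame of board between 0.012 and 0.024 m and value of joint each of dome_1, dome_2, dome_3 above 0.0022 m and linear speed of each of jar_1, jar_2, jar_3, teaspoon below 0.02 m/s and x of jar_2 in the frame of board between -0.072 and 0.072 m and y of jar_2 in the frame of board between -0.152 and 0.152 m and z of jar_2 in the frame of board between 0.012 and 0.024 m and x of jar_3 in the frame of board between -0.072 and 0.072 m and y of jar_3 in the frame of board between -0.152 and 0.152 m and z of jar_3 in the frame of board between 0.012 and 0.024 m and height (world z) of teaspoon below 0.012 m and angle between teaspoon's own z axis and vertical below 0.3 rad and contact force between the fingers and teaspoon below 0.1 N); the robot touches nothing.
It fails at once if the gripper or arm touches a dome (contact force between any of the fingers, the arm and dome_1 above 0.5 N or contact force between any of the fingers, the arm and dome_2 above 0.5 N or contact force between any of the fingers, the arm and dome_3 above 0.5 N).
It fails at once if the teaspoon is pressed on a jar with more than 30 N (contact force between teaspoon and jar_1 above 30 N or contact force between teaspoon and jar_2 above 30 N or contact force between teaspoon and jar_3 above 30 N).
It fails at once if the fallen jar is dropped or sent rolling: it moves faster than 0.6 m/s out of the fingers (contact force between the fingers and jar_3 below 0.1 N and linear speed of jar_3 above 0.6 m/s).
It fails at once if a standing jar is knocked over (angle between any of jar_1, jar_2's own z axis and vertical above 0.5 rad).
It fails at once if the egg cup, salt shaker or timer is moved by more than 30 mm (distance of any of egg_cup, salt_shaker, timer from where it was at the start of the episode above 0.03 m).
It also fails if it takes over 72 s, if anything falls off the work surface, if the arm or the gripper's body presses on something with over 40 N, if the wrist force passes 120 N, or if a joint passes its speed limit or range.

## Working session

There is one attempt and no reset: what is moved stays moved. The work goes in short steps, Python scripts to look and compute and a tool call to move; the robot and the scene stay as the last step left them, time stands still between calls to the robot, and variables do not carry over. Pictures are saved under pics/ and viewed, at most 10 in all, crops included, and the job is handed in when it is done.

Besides the shell and the picture viewer there is one more tool, called after "Call:" as name(argument=value, ...) on one line, values as JSON. move_arm: Moves the arm, as the interface text tells. Its arguments: {"type":"object","properties":{"motion":{"type":"array","items":{"type":"array","items":{"type":"number"}}},"grip_force":{"type":"number"}},"required":["motion"]}

```bash
mkdir -p pics; cat > h.py <<'E'
import numpy as np, cv2
from plant import ctrl, grab_frame, workorder
def ray(f,u,v):
    R=np.array(f["R"]);t=np.array(f["t"]);F=240/np.tan(np.radians(f["fov_y"])/2)
    d=R.T@np.array([(u-f["cx"])/F,(v-f["cy"])/F,1.]);return -R.T@t,d
def onz(f,u,v,z):
    o,d=ray(f,u,v);return o+d*(z-o[2])/d[2]
def proj(f,X):
    R=np.array(f["R"]);t=np.array(f["t"]);F=240/np.tan(np.radians(f["fov_y"])/2)
    c=R@np.array(X,float)+t;return F*c[0]/c[2]+f["cx"],F*c[1]/c[2]+f["cy"]
def save(f,n):cv2.imwrite("pics/"+n,cv2.cvtColor(f["color"],cv2.COLOR_RGB2BGR))
E
python3 - <<'E'
from h import *
import pickle
for n in("top","scene"):
    f=grab_frame(n);save(f,n+"0.png");pickle.dump(f,open(n+"0.pkl","wb"))
    print(n,f["fov_y"],f["cx"],f["cy"],ray(f,320,240),np.array(f["R"]).round(2).tolist())
print(ctrl.get_state())
E
```

```text
top 54.082832871365916 320.28659491812647 238.67053709874781 (array([ 477.14152718,    7.98483664, 1230.36716458]), array([ 0.12648257, -0.01058475, -0.99191657])) [[0.02, -1.0, 0.01], [-0.99, -0.02, -0.13], [0.13, -0.01, -0.99]]
scene 42.09864246499155 318.69098026524506 260.2193285832255 (array([  635.79240513, -1187.87614278,   834.05164268]), array([-0.01725209,  0.86545155, -0.50174856])) [[1.0, 0.03, 0.01], [0.03, -0.53, -0.85], [-0.02, 0.85, -0.53]]
{'t': 0.1, 'q': array([-1.13400662e+00,  2.41378660e-01,  3.84507628e-03,  1.33518817e+00,
        5.25008223e-06,  1.57079112e+00]), 'joint_velocities': array([-0.00221531, -0.00290312,  0.00394808, -0.00058766,  0.0003867 ,
        0.00048463]), 'tau': array([-1.15350226e-04, -3.73136902e+01,  2.53010219e+01,  1.08622733e-02,
       -1.11201709e-04, -5.05166724e-06]), 'position': array([ 211.27747219, -452.54170185,  230.47618901]), 'orientation': array([-3.06513079e+00, -6.80266983e-01,  6.46841916e-04]), 'ft_force': array([-0.34881275,  0.39546328,  0.382876  ]), 'ft_torque': array([ 0.01704377,  0.01426508, -0.02944282]), 'grip_force': 0.0, 'gripper_width': 85.53256339895057}
```

View pics/top0.png

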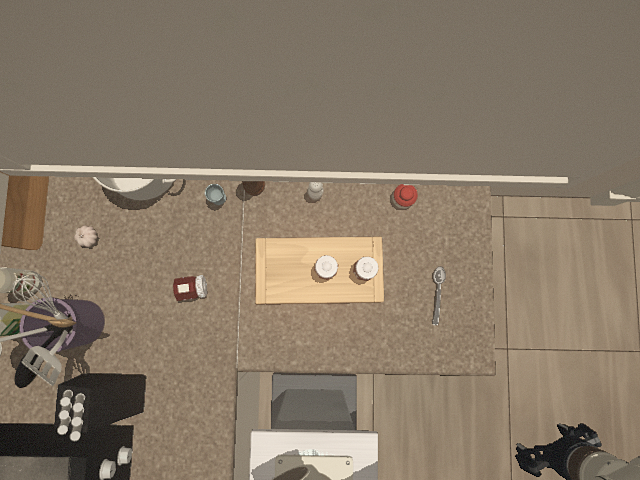

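View pics/scene0.png

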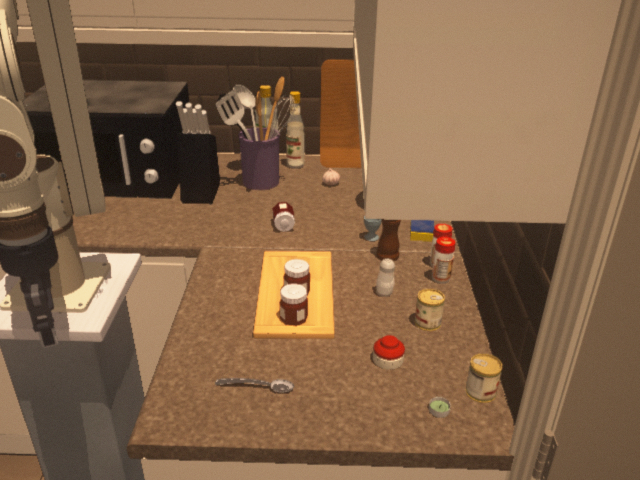

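The top view shows the lying jar at about (190,288) with its lid pointing right. The standing lids are at (326,267) and (367,268), the spoon is at (437,296) with its bowl at the top, and the board spans (257,238)–(383,302). The scene view shows the egg cup, shaker and timer behind the work.

```bash
python3 - <<'E'
from h import *
import pickle
f=pickle.load(open("top0.pkl","rb"));im=f["color"]
a=cv2.resize(im[225:335,165:265],None,fx=3.8,fy=3.8,interpolation=cv2.INTER_CUBIC)
b=cv2.resize(im[225:335,300:400],None,fx=3.8,fy=3.8,interpolation=cv2.INTER_CUBIC)
cv2.imwrite("pics/crop.png",cv2.cvtColor(np.hstack([a,b]),cv2.COLOR_RGB2BGR))
hsv=cv2.cvtColor(im,cv2.COLOR_RGB2HSV).astype(int)
def blob(m,x0,y0,x1,y1):
    mm=np.zeros_like(m,np.uint8);mm[y0:y1,x0:x1]=m[y0:y1,x0:x1]
    n,l,s,c=cv2.connectedComponentsWithStats(mm);k=1+np.argmax(s[1:,4]);cn=np.argwhere(l==k)[:,::-1].astype(np.float32)
    return s[k].tolist(),c[k],cv2.minAreaRect(cn)
V=hsv[...,2];S=hsv[...,1];H=hsv[...,0]
print("red",r:=blob((S>120)&((H<8)|(H>165)),165,265,225,310))
for nm,x0,x1 in(("lid1",305,347),("lid2",348,390)):
    r=blob((V>150)&(S<60),x0,250,x1,290);print(nm,r,onz(f,*r[1],90))
r=blob((V>150)&(S<60),190,265,215,310);print("lid3",r,onz(f,*r[1],28))
r=blob((S>85)&(V>140)&(H>8)&(H<25),245,225,395,315);print("board",r,[onz(f,*p,18).round(1).tolist() for p in cv2.boxPoints(r[2])])
g=im[255:335,420:455].astype(int);
from sys import stdout
r=blob((S<50)&(V>90),420,255,455,335);print("spoon",r,[onz(f,*p,8).round(1).tolist() for p in cv2.boxPoints(r[2])])
E
```

```text
red ([173, 277, 25, 24, 335], array([184.94029851, 288.01791045]), ((184.50677490234375, 288.20947265625), (21.5748233795166, 22.250659942626953), 81.02737426757812))
lid1 ([315, 255, 23, 23, 397], array([326.07556675, 266.23929471]), ((326.1000061035156, 266.2000427246094), (21.913463592529297, 21.466251373291016), 63.43495178222656)) [558.67681259 -20.26190682  90.        ]
lid2 ([356, 257, 23, 22, 398], array([366.61557789, 267.3718593 ]), ((367.0, 267.5), (22.0, 21.0), 0.0)) [ 558.05191086 -118.83387088   90.        ]
lid3 ([195, 275, 11, 22, 154], array([199.78571429, 285.62337662]), ((199.95945739746094, 285.7567443847656), (21.536266326904297, 9.535140991210938), 80.53767395019531)) [506.97926772 297.66658247  28.        ]
board ([255, 236, 129, 68, 7133], array([315.06182532, 270.12897799]), ((318.7642517089844, 269.6119689941406), (65.80229187011719, 128.3484344482422), 89.26547241210938)) [[634.4, 166.1, 18.0], [646.2, -167.7, 18.0], [476.2, -170.5, 18.0], [465.3, 157.4, 18.0]]
spoon ([432, 267, 14, 59, 358], array([438.12849162, 291.10335196]), ((438.5671081542969, 295.9792785644531), (12.063688278198242, 58.09676742553711), 1.2730300426483154)) [[419.6, -297.0, 8.0], [569.1, -301.9, 8.0], [569.1, -333.5, 8.0], [419.6, -328.1, 8.0]]
```

View pics/crop.png

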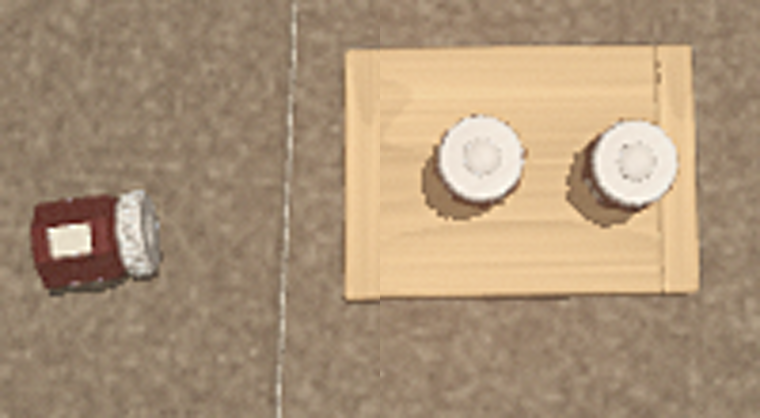

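Two lids show domes at board x≈558. The fallen jar's axis is tilted about 9°, with its lid to the right. Next I compute the grasp.

```bash
cat >> h.py <<'E'
from scipy.spatial.transform import Rotation as Ro
def units(R0,p0,R1,p1):
    rv=(Ro.from_matrix(R1)*Ro.from_matrix(R0).inv()).as_rotvec(degrees=True)/5
    return rv.round(2).tolist(),((np.array(p1)-p0)/25).round(2).tolist()
def frame(z,y):
    z=np.array(z)/np.linalg.norm(z);y=np.array(y)/np.linalg.norm(y);return np.c_[np.cross(y,z),y,z]
E
python3 - <<'E'
from h import *
import pickle
f=pickle.load(open("top0.pkl","rb"));s=pickle.load(open("scene0.pkl","rb"))
be=onz(f,175.3,289.7,56);print("base edge",be)
# lateral: side edges at z~40 upper(+x) and lower
cr=lambda u,v,z:onz(f,165+u/3.8,225+v/3.8,z)
print("label",cr(70,240,56),"lid near/far edge",cr(135,190,28),cr(140,278,28))
a=np.array([np.sin(np.radians(9.3)),-np.cos(np.radians(9.3)),0])
b=np.array([be[0],be[1],28]);
for h in(0,36,72):print(h,b+a*h,proj(s,b+a*h),proj(f,b+a*h+[0,0,28]))
hsv=cv2.cvtColor(s["color"],cv2.COLOR_RGB2HSV);m=((hsv[...,1]>120)&((hsv[...,0]<8)|(hsv[...,0]>165))).astype(np.uint8)[190:240,260:310]
ys,xs=np.nonzero(m);print("scene red bbox",xs.min()+260,xs.max()+260,ys.min()+190,ys.max()+190)
w=((hsv[...,1]<70)&(hsv[...,2]>110)).astype(np.uint8)[200:240,265:305];n,l,st,c=cv2.connectedComponentsWithStats(w);print(st.tolist()[1:],(c+[265,200]).round(1).tolist()[1:])
E
```

```text
base edge [494.98661228 350.7226581   56.        ]
label [499.19651612 330.93978604  56.        ] lid near/far edge [533.90223235 297.2305427   28.        ] [475.56655885 290.79600993  28.        ]
0 [494.98661228 350.7226581   28.        ] (np.float64(280.81256508288885), np.float64(212.26939978988227)) (np.float64(175.30000000000007), np.float64(289.6999999999998))
36 [500.80434984 315.19585231  28.        ] (np.float64(281.8895746022007), np.float64(218.3473343692686)) (np.float64(189.83671010396517), np.float64(287.6392045739973))
72 [506.6220874  279.66904652  28.        ] (np.float64(283.0055028982425), np.float64(224.6449009710591)) (np.float64(204.34478451341377), np.float64(285.58246868470275))
scene red bbox 273 293 202 217
[[15, 4, 6, 3, 12], [12, 12, 16, 6, 33], [18, 19, 3, 2, 3]] [[282.8, 205.3], [283.6, 214.2], [284.0, 219.3]]
```

```bash
python3 - <<'E'
from h import *
c=np.cos;d=np.radians;sn=np.sin
a=np.array([sn(d(9.3)),-c(d(9.3)),0]);p=np.array([c(d(9.3)),sn(d(9.3)),0]);al=d(30);z=np.array([0,0,1.])
G=np.array([495,350.7,28])+24*a
tz=-c(al)*z-sn(al)*a;T=G+22*tz;P=T-120*tz
R0=Ro.from_rotvec([-3.0651,-.6803,0]).as_matrix();print(R0.round(3))
R1=frame(tz,p)
print(T,P,units(R0,np.array([211.5,-453,231.3]),R1,P),"step",(120*tz/25).round(2))
E
```

```text
[[ 0.906  0.423 -0.   ]
 [ 0.423 -0.906  0.002]
 [ 0.    -0.002 -1.   ]]
[497.10084967 337.87087569   8.94744112] [506.79707894 278.6595327  112.87048957] ([5.67, -3.02, 14.49], [11.81, 29.27, -4.74]) step [-0.39  2.37 -4.16]
```

Call:
move_arm(motion=[[1.42,-0.76,3.62,2.95,7.32,0,1],[1.42,-0.76,3.62,2.95,7.32,0,1],[1.42,-0.76,3.62,2.95,7.32,0,1],[1.42,-0.76,3.62,2.95,7.32,0,1],[1.42,-0.76,3.62,2.95,7.32,0,1]])

```text
t: 0.52
position: [285.3, -267.6, 230.6]
orientation: [-2.818, -1.114, -0.138]
ft_force: [0.7, 0.7, 0.1]
gripper_width: 85.6
grip_force: 0.0
```

Call:
move_arm(motion=[[1.42,-0.76,3.62,2.95,7.32,0,1],[1.42,-0.76,3.62,2.95,7.32,0,1],[1.42,-0.76,3.62,2.95,7.32,0,1],[1.42,-0.76,3.62,2.95,7.32,0,1],[1.42,-0.76,3.62,2.95,7.32,0,1]])

```text
t: 0.93
position: [359.2, -84.7, 230.8]
orientation: [-2.508, -1.492, -0.264]
ft_force: [0.5, -1.0, 0.2]
gripper_width: 85.3
grip_force: 0.0
```

Call:
move_arm(motion=[[1.42,-0.76,3.62,2.95,7.32,0,1],[1.42,-0.76,3.62,2.95,7.32,0,1],[1.42,-0.76,3.62,2.95,7.32,0,1],[1.42,-0.76,3.62,2.95,7.32,0,1],[1.42,-0.76,3.62,2.95,7.32,0,1]])

```text
t: 1.35
position: [433.3, 98.4, 230.7]
orientation: [-2.149, -1.808, -0.376]
ft_force: [0.9, -0.7, -0.4]
gripper_width: 85.4
grip_force: 0.0
```

Call:
move_arm(motion=[[1.42,-0.76,3.62,2.95,7.2,-2.7,1],[1.42,-0.76,3.62,2.95,7.2,-2.7,1],[1.42,-0.76,3.62,2.95,7.2,-2.7,1],[1.42,-0.76,3.62,2.95,7.2,-2.7,1],[1.42,-0.76,3.62,2.95,7.2,-2.7,1]])

```text
t: 1.77
position: [506.8, 277.6, 161.9]
orientation: [-1.753, -2.059, -0.471]
ft_force: [0.4, -0.7, 0.3]
gripper_width: 85.5
grip_force: 0.0
```

```bash
python3 - <<'E'
from h import *
s=ctrl.get_state();print(s["position"],s["q"]);print(Ro.from_rotvec(s["orientation"]).as_matrix().round(3))
f=grab_frame("wrist");save(f,"w1.png")
R=np.array(f["R"]);t=np.array(f["t"]);F=240/np.tan(np.radians(f["fov_y"])/2)
def fp(X):
    c=R@np.array(X,float)+t;th=np.arctan2(np.hypot(c[0],c[1]),c[2]);r=F*th/np.hypot(c[0],c[1]);return (f["cx"]+r*c[0]).round(1),(f["cy"]+r*c[1]).round(1)
a=np.array([.1616,-.987,0]);p=np.array([.987,.1616,0]);b=np.array([495,350.7,28])
for n,X in dict(base_topL=b+[0,0,28]-p*11.6,base_topR=b+[0,0,28]+p*11.6,h46L=b+46*a+[0,0,28]-p*11.6,h46R=b+46*a+[0,0,28]+p*11.6,lid=b+72*a,lidtop=b+72*a+[0,0,27.5]).items():print(n,fp(X))
E
```

```text
[506.82846171 277.55612143 161.90438363] [ 0.23578634  0.39342992 -0.07724658  1.05602901  0.52256197  1.65790988]
[[-0.138  0.987 -0.079]
 [ 0.855  0.16   0.494]
 [ 0.501  0.001 -0.866]]
base_topL (np.float64(304.6), np.float64(220.4))
base_topR (np.float64(335.7), np.float64(220.4))
h46L (np.float64(304.0), np.float64(281.7))
h46R (np.float64(336.4), np.float64(281.7))
lid (np.float64(320.3), np.float64(319.7))
lidtop (np.float64(320.3), np.float64(318.0))
```

View pics/w1.png

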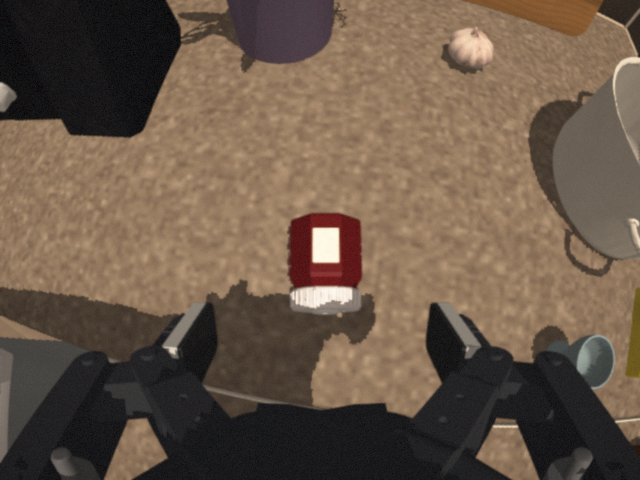

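The wrist view shows the jar centred at column 325 with its base edge at row 214. That is about 4 mm right of and 4 mm beyond my prediction, so I correct for it and grasp.

Call:
move_arm(motion=[[0,0,0,-0.06,0.5,-1.2,1],[0,0,0,-0.12,1.1,-2.5,1],[0,0,0,-0.18,1.6,-3.8,1],[0,0,0,-0.24,2.0,-4.8,1],[0,0,0,-0.24,2.1,-5.0,1]])

```text
t: 2.23
position: [495.9, 328.2, 33.3]
orientation: [-1.751, -2.058, -0.46]
ft_force: [-1.3, -0.6, 0.8]
gripper_width: 85.6
grip_force: 0.0
```

Call:
move_arm(motion=[[0,0,0,-0.02,0.2,-0.5,1],[0,0,0,-0.05,0.47,-1.1,1],[0,0,0,-0.05,0.47,-1.1,1],[0,0,0,-0.05,0.47,-1.1,0.7],[0,0,0,-0.05,0.47,-1.1,0.4]], grip_force=40)

```text
t: 2.65
position: [500.1, 340.0, 12.6]
orientation: [-1.753, -2.06, -0.475]
ft_force: [0.7, -0.6, 0.9]
gripper_width: 63.9
grip_force: 0.0
```

Call:
move_arm(motion=[[0,0,0,0,0,0,0.3],[0,0,0,0,0,0,0.3],[0,0,0,0,0,0,0.3],[0,0,0,0,0,0,0.3],[0,0,0,0,0,0,0.3]])

```text
t: 3.07
position: [500.6, 340.1, 13.0]
orientation: [-1.753, -2.06, -0.477]
ft_force: [-0.6, -3.0, 5.7]
gripper_width: 55.7
grip_force: 43.8
```

```bash
python3 - <<'E'
from h import *
f=grab_frame("wrist");save(f,"w2.png");s=ctrl.get_state();print(s["position"],s["ft_force"],s["gripper_width"],s["grip_force"])
E
```

```text
[500.54772298 340.06879558  13.01261808] [-0.42600703 -3.06812696  6.73285219] 55.45669863336852 43.7806104705669
```

View pics/w2.png

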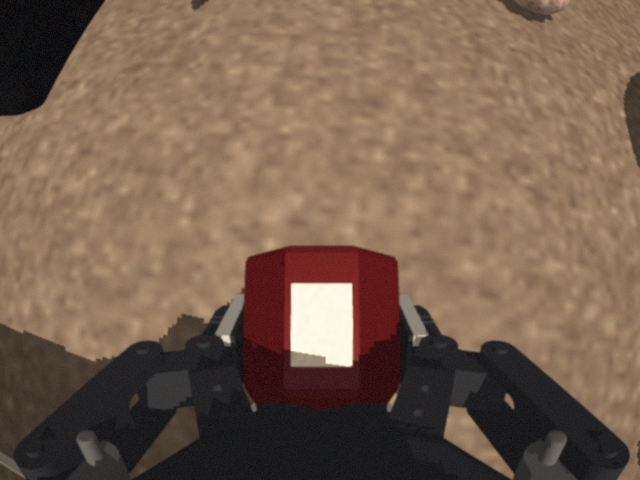

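The jar is held squarely (55.7 mm opening, label centred). Next I lift, turn and carry it.

Call:
move_arm(motion=[[0,0,0,0,0,1,0.3],[0,0,0,0,0,2,0.3],[0,0,0,0,0,3.2,0.3],[0,0,0,0,0,4.4,0.3],[0,0,0,0,0,5,0.3]], grip_force=60)

```text
t: 3.53
position: [500.5, 340.5, 140.0]
orientation: [-1.752, -2.062, -0.479]
ft_force: [1.0, 1.4, -2.2]
gripper_width: 55.4
grip_force: 66.2
```

Call:
move_arm(motion=[[-1.18,-0.19,0,0.16,-0.7,0,0.3],[-2.37,-0.39,0,0.3,-1.4,0,0.3],[-3.55,-0.58,0,0.5,-2.1,0,0.3],[-4.74,-0.77,0,0.6,-2.8,0,0.3],[-5.92,-0.97,0,0.8,-3.6,0,0.3]])

```text
t: 3.95
position: [519.3, 249.4, 137.1]
orientation: [2.031, 2.39, 0.001]
ft_force: [0.1, 0.1, -4.2]
gripper_width: 55.2
grip_force: 66.0
```

Call:
move_arm(motion=[[-1.18,-0.19,0,0.16,-0.7,0,0.3],[-2.37,-0.39,0,0.3,-1.4,0,0.3],[-3.55,-0.58,0,0.5,-2.1,0,0.3],[-4.74,-0.77,0,0.6,-2.8,0,0.3],[-5.92,-0.97,0,0.8,-3.6,0,0.3]])

```text
t: 4.37
position: [539.3, 160.3, 136.8]
orientation: [1.747, 2.059, -0.466]
ft_force: [0.0, -0.2, -3.7]
gripper_width: 54.9
grip_force: 66.0
```

Call:
move_arm(motion=[[-1.18,-0.19,0,0.16,-0.7,0,0.3],[-2.37,-0.39,0,0.3,-1.4,0,0.3],[-3.55,-0.58,0,0.5,-2.1,0,0.3],[-4.74,-0.77,0,0.6,-2.8,0,0.3],[-5.92,-0.97,0,0.76,-3.47,0,0.3]])

```text
t: 4.78
position: [558.4, 73.5, 136.4]
orientation: [1.428, 1.683, -0.822]
ft_force: [-0.0, -0.6, -2.9]
gripper_width: 54.8
grip_force: 66.1
```

Call:
move_arm(motion=[[0,0,0,0,0,0,0.3],[0,0,0,0,0,0,0.3]])

```text
t: 4.95
position: [557.3, 73.4, 133.8]
orientation: [1.43, 1.689, -0.827]
ft_force: [0.3, 0.6, -2.1]
gripper_width: 55.6
grip_force: 66.1
```

```bash
python3 - <<'E'
from h import *
import pickle
s=ctrl.get_state();print(s["position"],s["q"],s["ft_force"],s["gripper_width"]);print(Ro.from_rotvec(s["orientation"]).as_matrix().round(3))
t=grab_frame("top");f=grab_frame("scene");pickle.dump((t,f),open("p2.pkl","wb"))
A=cv2.resize(t["color"][200:320,220:400],(400,267));B=cv2.resize(f["color"][200:350,200:350],(400,400))
cv2.imwrite("pics/c2.png",cv2.cvtColor(np.vstack([np.pad(A,((0,133),(0,0),(0,0)))]),cv2.COLOR_RGB2BGR))
cv2.imwrite("pics/c2.png",cv2.cvtColor(np.hstack([np.pad(A,((0,133),(0,0),(0,0))),B]),cv2.COLOR_RGB2BGR))
E
```

```text
[557.27455731  73.3845732  133.80674936] [ 0.5732542   0.78127032  0.16035503  1.5524567  -0.91528263  2.28215486] [ 0.26700405  0.59124437 -2.08419468] 55.58827991389493
[[-0.084  0.987  0.14 ]
 [ 0.495  0.163 -0.853]
 [-0.865 -0.003 -0.502]]
```

View pics/c2.png

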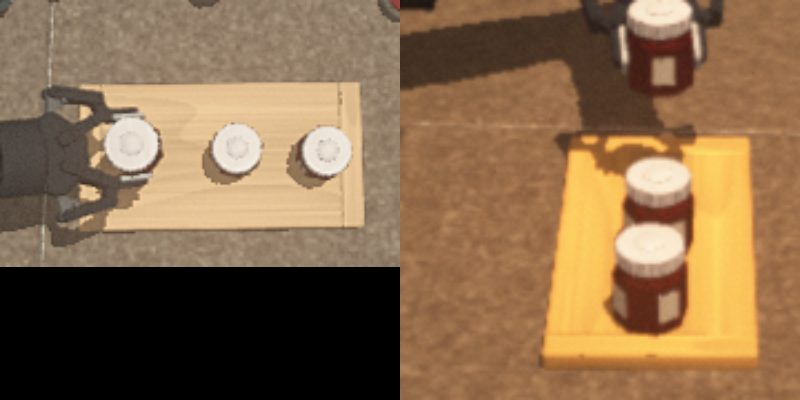

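The jar hangs upright over the free end of the board, with its lid at about (279,264) in the top view. I lower it.

Call:
move_arm(motion=[[0,0,0,0,0,-1,0.3],[0,0,0,0,0,-2,0.3],[0,0,0,0,0,-3,0.3],[0,0,0,0,0,-3.5,0.3],[0,0,0,0,0,-3.5,0.3]])

```text
t: 5.47
position: [557.6, 73.3, 47.7]
orientation: [1.431, 1.687, -0.823]
ft_force: [-0.8, -0.8, -2.7]
gripper_width: 55.0
grip_force: 66.2
```

Call:
move_arm(motion=[[0,0,0,0,0,-0.1,0.3],[0,0,0,0,0,-0.2,0.3],[0,0,0,0,0,-0.3,0.3],[0,0,0,0,0,-0.3,0.3]])

```text
t: 5.8
position: [558.7, 73.8, 42.1]
orientation: [1.431, 1.685, -0.82]
ft_force: [-0.2, 0.3, -2.7]
gripper_width: 55.0
grip_force: 66.2
```

Call:
move_arm(motion=[[0,0,0,0,0,-0.1,0.3],[0,0,0,0,0,-0.2,0.3],[0,0,0,0,0,-0.2,0.3]])

```text
t: 6.05
position: [558.6, 73.6, 36.8]
orientation: [1.429, 1.685, -0.822]
ft_force: [-0.0, 0.4, 0.9]
gripper_width: 55.0
grip_force: 66.2
```

Call:
move_arm(motion=[[0,0,0,0,0,-0.06,0.3],[0,0,0,0,0,-0.06,0.3]])

```text
t: 6.22
position: [558.7, 73.7, 36.7]
orientation: [1.426, 1.686, -0.822]
ft_force: [-2.0, 2.2, 6.9]
gripper_width: 55.0
grip_force: 67.0
```

Call:
move_arm(motion=[[0,0,0,0,0,-0.06,0.3],[0,0,0,0,0,-0.06,0.3]])

```text
t: 6.38
position: [558.8, 73.6, 36.7]
orientation: [1.424, 1.686, -0.823]
ft_force: [-4.7, 3.6, 13.8]
gripper_width: 55.1
grip_force: 67.5
```

Call:
move_arm(motion=[[0,0,0,0,0,0.1,0.3],[0,0,0,0,0,0.1,0.45],[0,0,0,0,0,0.1,0.6],[0,0,0,0,0,0.1,0.75],[0,0,0,0,0,0.1,0.95]])

```text
t: 6.8
position: [558.3, 73.3, 35.5]
orientation: [1.43, 1.685, -0.822]
ft_force: [-0.6, 0.2, 0.1]
gripper_width: 74.3
grip_force: 0.0
```

Call:
move_arm(motion=[[0,0,0,0,0,0,1],[0,0,0,0,0,0,1],[0,0,0,0,0,0,1],[0,0,0,0,0,0,1],[0,0,0,0,0,0,1]])

```text
t: 7.22
position: [558.3, 73.3, 35.7]
orientation: [1.43, 1.686, -0.823]
ft_force: [0.6, 0.2, 1.0]
gripper_width: 85.2
grip_force: 0.0
```

Call:
move_arm(motion=[[0,0,0,-0.05,0.34,0.2,1],[0,0,0,-0.17,1.0,0.6,1],[0,0,0,-0.33,2.0,1.2,1],[0,0,0,-0.5,3.0,1.8,1],[0,0,0,-0.66,4.0,2.4,1]])

```text
t: 7.63
position: [541.4, 174.0, 96.5]
orientation: [1.43, 1.685, -0.823]
ft_force: [1.2, 0.9, 1.0]
gripper_width: 85.3
grip_force: 0.0
```

Call:
move_arm(motion=[[0,0,0,0,0,1.5,1],[0,0,0,0,0,3,1],[0,0,0,0,0,4,1],[0,0,0,0,0,5,1],[0,0,0,0,0,6,1]])

```text
t: 8.05
position: [541.7, 173.6, 247.3]
orientation: [1.43, 1.686, -0.822]
ft_force: [-0.2, 0.1, -0.0]
gripper_width: 85.2
grip_force: 0.0
```

```bash
python3 - <<'E'
from h import *
import pickle
s=ctrl.get_state();print(s["position"],s["q"],s["ft_force"],s["gripper_width"])
t=grab_frame("top");f=grab_frame("scene");pickle.dump((t,f),open("p3.pkl","wb"))
A=cv2.resize(t["color"][200:335,260:460],(400,270));B=cv2.resize(f["color"][220:400,200:350],(400,480))
cv2.imwrite("pics/c3.png",cv2.cvtColor(np.hstack([np.pad(A,((0,210),(0,0),(0,0))),B]),cv2.COLOR_RGB2BGR))
hsv=cv2.cvtColor(t["color"],cv2.COLOR_RGB2HSV);m=((hsv[...,2]>150)&(hsv[...,1]<60)).astype(np.uint8)
for x0,x1 in((262,305),(305,347),(348,390)):
    n,l,st,c=cv2.connectedComponentsWithStats(m[245:292,x0:x1]);k=1+np.argmax(st[1:,4]);print(st[k],onz(t,*(c[k]+[x0,245]),90).round(1))
E
```

```text
[541.67147843 173.57810702 247.27057394] [ 0.71511607  0.79542416  0.48670698  1.99503383 -0.83078204  2.45735074] [-0.16682649  0.05919658 -0.04832862] 85.22909207595887
[  8  11  23  23 401] [554.7  88.4  90. ]
[ 10  10  23  23 397] [558.8 -20.2  90. ]
[  8  12  23  22 397] [ 558.1 -118.9   90. ]
```

View pics/c3.png

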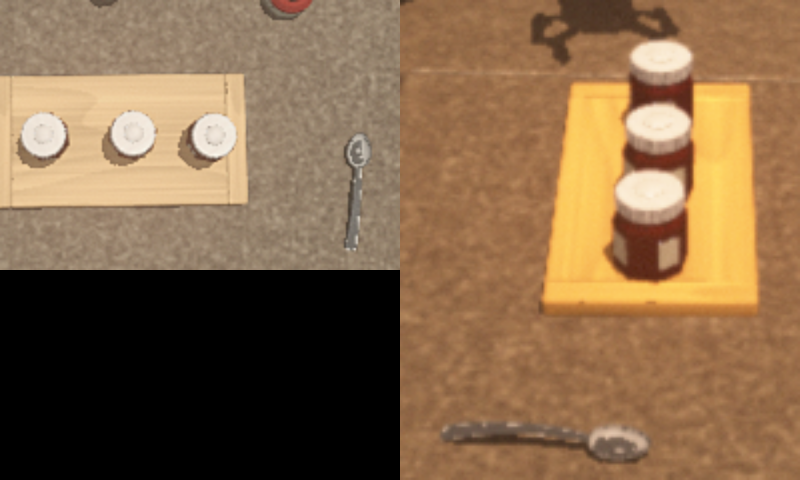

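All three jars stand at (554.7,88.4), (558.8,-20.2) and (558.1,-118.9). The spoon's bowl is at (439,275) in the top view and its handle end at (435.5,323.5). I go to the spoon next.

```bash
python3 - <<'E'
from h import *
import pickle
t,s=pickle.load(open("p3.pkl","rb"))
def spoonmask(f,x0,y0,x1,y1,k):
    c=f["color"].astype(int);bg=cv2.medianBlur(f["color"],31).astype(int)
    m=np.zeros(c.shape[:2],np.uint8);h=cv2.cvtColor(f["color"],cv2.COLOR_RGB2HSV)
    m[y0:y1,x0:x1]=((h[...,1]<k))[y0:y1,x0:x1];n,l,st,ce=cv2.connectedComponentsWithStats(cv2.morphologyEx(m,cv2.MORPH_OPEN,np.ones((2,2))));k=1+np.argmax(st[1:,4]);return np.argwhere(l==k)[:,::-1],st[k]
P,st=spoonmask(t,420,255,455,335,50);print(st)
rows=np.unique(P[:,1]);cc=[(P[P[:,1]==r,0].mean(),r) for r in rows];print([(round(a,1),int(b)) for a,b in cc][::4])
W=np.array([onz(t,u,v,8)[:2] for u,v in cc]);k=np.polyfit(W[:,0],W[:,1],1);print("slope",k,"x range",W[:,0].min(),W[:,0].max())
P2,st=spoonmask(s,205,370,305,400,60);print(st,"scene x at tips:",onz(s,P2[:,0].min(),P2[P2[:,0]==P2[:,0].min(),1].mean(),3).round(1),onz(s,P2[:,0].max(),P2[P2[:,0]==P2[:,0].max(),1].mean(),9).round(1))
xm=(W[:,0].min()+W[:,0].max())/2;ym=np.polyval(k,xm);th=np.arctan(k[0]);print("origin",xm,ym,"yaw deg",np.degrees(th))
S=ctrl.get_state();R1=frame([0,0,-1],[-np.sin(th),np.cos(th),0])
print(units(Ro.from_rotvec(S["orientation"]).as_matrix(),S["position"],R1,[xm,ym,150]))
E
```

```text
[434 268  13  58 355]
[(np.float64(440.5), 268), (np.float64(440.5), 272), (np.float64(440.5), 276), (np.float64(440.0), 280), (np.float64(440.0), 284), (np.float64(440.0), 288), (np.float64(439.5), 292), (np.float64(439.5), 296), (np.float64(439.0), 300), (np.float64(438.5), 304), (np.float64(438.0), 308), (np.float64(438.0), 312), (np.float64(437.5), 316), (np.float64(437.0), 320), (np.float64(436.0), 324)]
slope [-8.82436776e-02 -2.72574175e+02] x range 419.57028847937505 566.3956300782872Traceback (most recent call last):
  File "<stdin>", line 11, in <module>
  File "<stdin>", line 7, in spoonmask
    return _wrapfunc(a, 'argmax', axis=axis, out=out, **kwds)
    return bound(*args, **kwds)
ValueError: attempt to get argmax of an empty sequence
```

```bash
python3 - <<'E'
from h import *
th=np.radians(-5)
S=ctrl.get_state();R1=frame([0,0,-1],[-np.sin(th),np.cos(th),0])
print(units(Ro.from_rotvec(S["orientation"]).as_matrix(),S["position"],R1,[494,-316,150]))
E
```

```text
([8.61, 9.46, 13.68], [-1.95, -19.6, -4.01])
```

Call:
move_arm(motion=[[0.6,0.63,0.91,-0.13,-1.3,0,1],[1.15,1.26,1.82,-0.26,-2.6,0,1],[1.72,1.89,2.74,-0.39,-3.9,0,1],[2.3,2.52,3.65,-0.52,-5.2,0,1],[2.87,3.15,4.56,-0.65,-6.53,0,1]])

```text
t: 8.57
position: [527.7, 33.3, 244.4]
orientation: [1.186, 2.159, -0.666]
ft_force: [0.1, 0.2, 0.4]
gripper_width: 85.7
grip_force: 0.0
```

Call:
move_arm(motion=[[0.6,0.63,0.91,-0.13,-1.3,0,1],[1.15,1.26,1.82,-0.26,-2.6,0,1],[1.72,1.89,2.74,-0.39,-3.9,0,1],[2.3,2.52,3.65,-0.52,-5.2,0,1],[2.87,3.15,4.56,-0.65,-6.53,0,1]])

```text
t: 8.98
position: [513.0, -111.1, 244.4]
orientation: [0.859, 2.593, -0.46]
ft_force: [1.3, 0.1, -0.2]
gripper_width: 85.5
grip_force: 0.0
```

Call:
move_arm(motion=[[0.6,0.63,0.91,-0.13,-1.3,-0.8,1],[1.15,1.26,1.82,-0.26,-2.6,-1.6,1],[1.72,1.89,2.74,-0.39,-3.9,-2.4,1],[2.3,2.52,3.65,-0.52,-5.2,-3.2,1],[2.87,3.15,4.56,-0.65,-6.53,-4,1]])

```text
t: 9.4
position: [496.6, -275.2, 144.0]
orientation: [0.348, 3.023, -0.148]
ft_force: [0.1, 0.1, 0.2]
gripper_width: 85.5
grip_force: 0.0
```

Call:
move_arm(motion=[[0,0,0,0,0,0,0.5],[0,0,0,0,0,0,0.5],[0,0,0,0,0,0,0.5]])

```text
t: 9.65
position: [497.0, -273.5, 143.4]
orientation: [0.355, 3.023, -0.151]
ft_force: [0.3, 0.4, 0.1]
gripper_width: 51.4
grip_force: 0.0
```

```bash
cat >> h.py <<'E'
def fray(f,u,v,z):
    R=np.array(f["R"]);t=np.array(f["t"]);F=240/np.tan(np.radians(f["fov_y"])/2)
    d=np.array([u-f["cx"],v-f["cy"]]);r=np.hypot(*d);th=r/F
    w=R.T@np.r_[np.sin(th)*d/r,np.cos(th)];o=-R.T@t;return o+w*(z-o[2])/w[2]
E
python3 - <<'E'
from h import *
import pickle
s=ctrl.get_state();print(s["position"],s["q"],s["gripper_width"]);print(Ro.from_rotvec(s["orientation"]).as_matrix().round(3))
f=grab_frame("wrist");save(f,"w3.png");pickle.dump(f,open("w3.pkl","wb"))
E
```

```text
[ 496.970483   -273.47108516  143.40401576] [-0.47077123  0.33301071 -0.11455278  1.00082727 -0.06036546 -0.24066629] 51.3706865223731
[[-0.969  0.235  0.081]
 [ 0.226  0.968 -0.109]
 [-0.104 -0.087 -0.991]]
```

View pics/w3.png

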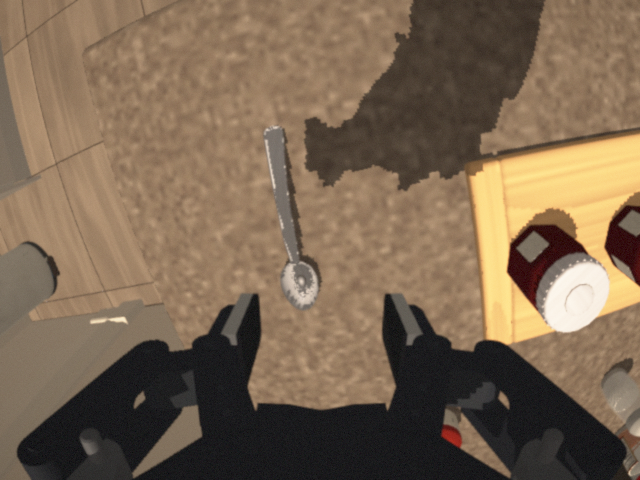

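The wrist view shows the spoon's handle end at (274,128), its neck at (295,262) and its bowl tip at (303,307).

```bash
python3 - <<'E'
from h import *
import pickle
f=pickle.load(open("w3.pkl","rb"));h=cv2.cvtColor(f["color"],cv2.COLOR_RGB2HSV)
for u,v,z in((274,128,4),(303,307,9),(300,283,8),(284,200,13)):print(u,v,fray(f,u,v,z).round(1))
m=np.zeros((480,640),np.uint8);m[115:315,255:330]=(h[...,1]<45)[115:315,255:330]
n,l,st,c=cv2.connectedComponentsWithStats(m);k=1+np.argmax(st[1:,4]);P=np.argwhere(l==k)[:,::-1];print(st[k])
L=[]
for r in range(130,255,5):
    q=P[P[:,1]==r,0]
    if len(q):L.append(fray(f,q.mean(),r,11)[:2])
L=np.array(L);k=np.polyfit(L[:,0],L[:,1],1);th=np.arctan(k[0]);print("handle fit",k,np.degrees(th),L[[0,-1]])
e=fray(f,*P[P[:,1]==P[:,1].min()].mean(0),4);tp=fray(f,*P[P[:,1]==P[:,1].max()].mean(0),9)
print("ends",e,tp,np.linalg.norm((tp-e)[:2]))
d=(tp-e)[:2];th2=np.arctan2(d[1],d[0]);o=(e+tp)/2;print("origin",o,np.degrees(th2))
S=ctrl.get_state();R1=frame([0,0,-1],[-np.sin(th2),np.cos(th2),0])
print(units(Ro.from_rotvec(S["orientation"]).as_matrix(),S["position"],R1,[o[0],o[1],60]))
E
```

```text
274 128 [ 423.  -303.4    4. ]
303 307 [ 570.8 -318.8    9. ]
300 283 [ 548.4 -315.5    8. ]
284 200 [ 476.4 -308.2   13. ]
[ 264  126   54  184 3251]
handle fit [-1.12297924e-01 -2.56265943e+02] -6.407353087681671 [[ 424.1690121  -302.52594849]
 [ 517.43343642 -313.38453106]]
ends [ 421.79510193 -301.89203818    4.        ] [ 572.71544703 -319.74003027    9.        ] 151.972041464321
origin [ 497.25527448 -310.81603423    6.5       ] -6.74453078330438
([1.21, 1.03, 1.31], [-0.01, -1.52, -3.39])
```

Call:
move_arm(motion=[[0.4,0.34,0.44,0,-0.5,-0.8,0.4],[0.8,0.7,0.9,0,-1.0,-1.7,0.4],[1.21,1.03,1.31,0,-1.54,-2.5,0.4],[1.21,1.03,1.31,0,-1.54,-3.34,0.4],[1.21,1.03,1.31,0,-1.54,-3.34,0.4]], grip_force=60)

```text
t: 10.12
position: [496.5, -309.6, 58.5]
orientation: [-0.182, -3.132, -0.004]
ft_force: [-0.1, 1.2, -0.6]
gripper_width: 34.1
grip_force: 0.0
```

```bash
python3 - <<'E'
from h import *
import pickle
s=ctrl.get_state();print(s["position"],s["gripper_width"]);print(Ro.from_rotvec(s["orientation"]).as_matrix().round(3))
f=grab_frame("wrist");pickle.dump(f,open("w4.pkl","wb"));h=cv2.cvtColor(f["color"],cv2.COLOR_RGB2HSV)
save(f,"w4.png")
def fp(X):
    R=np.array(f["R"]);t=np.array(f["t"]);F=240/np.tan(np.radians(f["fov_y"])/2)
    c=R@np.array(X,float)+t;th=np.arctan2(np.hypot(c[0],c[1]),c[2]);r=F*th/np.hypot(c[0],c[1]);return (f["cx"]+r*c[0]).round(1),(f["cy"]+r*c[1]).round(1)
print("TCP at z13",fp([s["position"][0],s["position"][1],13]),"end",fp([422,-302.5,4]),"tip",fp([572.7,-319.7,9]))
E
```

```text
[ 496.4904687  -309.59749574   58.53076232] 34.05634777212802
[[-0.993  0.116 -0.004]
 [ 0.116  0.993  0.003]
 [ 0.004  0.002 -1.   ]]
TCP at z13 (np.float64(319.9), np.float64(272.6)) end (np.float64(316.9), np.float64(130.8)) tip (np.float64(318.2), np.float64(383.6))
```

View pics/w4.png

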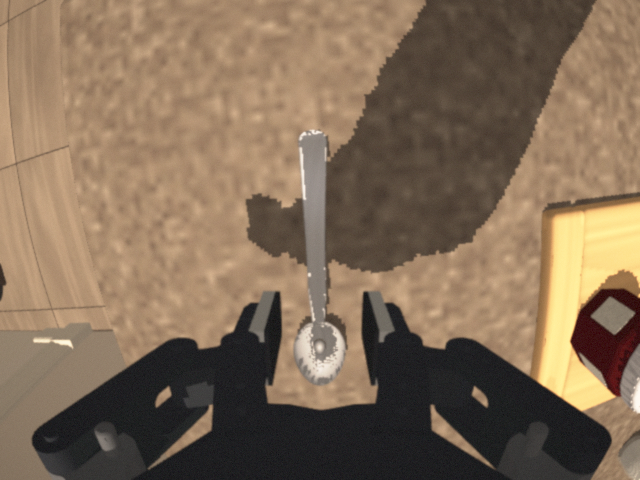

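The spoon's midpoint is centred between the fingers (TCP at row 272, handle at column 316). I descend and grip.

Call:
move_arm(motion=[[0,0,0,0,-0.06,-0.7,0.4],[0,0,0,0,-0.06,-1.4,0.4],[0,0,0,0,-0.06,-2.0,0.4],[0,0,0,0,-0.06,-2.2,0.4],[0,0,0,0,-0.06,-2.2,0.4]])

```text
t: 10.58
position: [498.0, -311.9, 7.2]
orientation: [0.181, 3.136, -0.0]
ft_force: [1.0, -0.0, -0.4]
gripper_width: 34.1
grip_force: 0.0
```

Call:
move_arm(motion=[[0,0,0,0,0,0,0.25],[0,0,0,0,0,0,0.15],[0,0,0,0,0,0,0.08],[0,0,0,0,0,0,0],[0,0,0,0,0,0,0]])

```text
t: 11.0
position: [499.1, -313.8, 8.2]
orientation: [0.184, 3.133, -0.001]
ft_force: [0.4, 2.1, 6.6]
gripper_width: 6.8
grip_force: 59.0
```

Call:
move_arm(motion=[[0,0,0,0,0,0,0],[0,0,0,0,0,0,0],[0,0,0,0,0,0,0]])

```text
t: 11.25
position: [499.1, -313.8, 8.2]
orientation: [0.184, 3.133, -0.001]
ft_force: [-1.3, 2.6, 6.3]
gripper_width: 6.7
grip_force: 59.0
```

Call:
move_arm(motion=[[0,0,0,0,0,0,0],[0,0,0,0,0,0.4,0],[0,0,0,0,0,1.2,0],[0,0,0,0,0,2.5,0],[0,0,0,0,0,4,0]], grip_force=100)

```text
t: 11.67
position: [495.9, -312.7, 105.7]
orientation: [-0.185, -3.132, -0.004]
ft_force: [1.0, -0.7, -0.9]
gripper_width: 4.8
grip_force: 98.7
```

Call:
move_arm(motion=[[0,0,0,0,0,1,0],[0,0,0,0,0,1,0],[0,0,0,0,0,1,0]])

```text
t: 11.92
position: [499.0, -314.6, 134.0]
orientation: [0.185, 3.131, -0.004]
ft_force: [-0.2, 0.5, -1.3]
gripper_width: 4.5
grip_force: 98.7
```

```bash
python3 - <<'E'
from h import *
import pickle
s=ctrl.get_state();print(s["position"],s["gripper_width"],s["ft_force"])
F={n:grab_frame(n) for n in("scene","wrist","top")};pickle.dump(F,open("p5.pkl","wb"))
a=F["scene"]["color"][270:420,180:330];b=F["wrist"]["color"][100:420,200:440];c=F["top"]["color"][230:350,400:480]
A=cv2.resize(a,(440,440),interpolation=cv2.INTER_CUBIC);B=cv2.resize(b,(330,440))
cv2.imwrite("pics/c5.png",cv2.cvtColor(np.hstack([A,B]),cv2.COLOR_RGB2BGR))
E
```

```text
[ 499.02219707 -314.56694125  134.02744775] 4.471344348423353 [-0.2485765   0.46199718 -1.31908873]
```

View pics/c5.png

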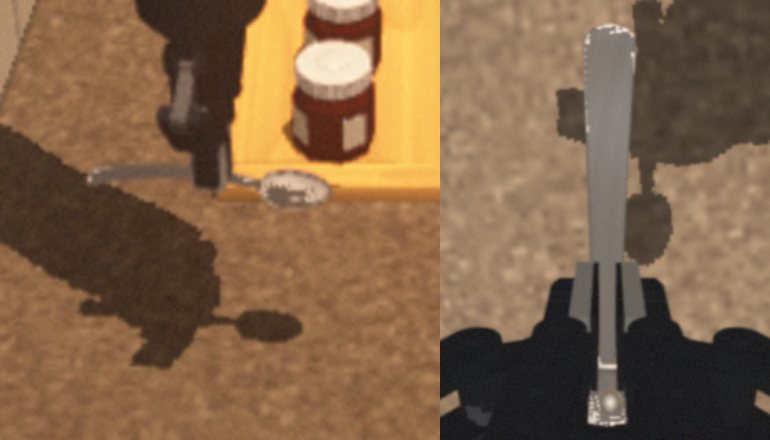

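The spoon is held level at mid-handle, with its bowl at (300,188) in the scene crop and the fingers at (210,185). I check its height geometry from the scene camera.

```bash
python3 - <<'E'
from h import *
import pickle
F=pickle.load(open("p5.pkl","rb"));f=F["scene"];k=150/440
def vert(u,v): # intersect with vertical plane through spoon axis
    o,d=ray(f,180+u*k,270+v*k);n=np.array([np.sin(np.radians(6.6)),np.cos(np.radians(6.6)),0]);P=np.array([498,-314,0]);return (o+d*((P-o)@n)/(d@n)).round(1)
for nm,u,v in(("end",88,177),("bowl tip",331,188),("bowl low",297,207),("finger bottom",210,187),("neck",250,182)):print(nm,vert(u,v))
# top view: bowl centre
t=F["top"];h=cv2.cvtColor(t["color"],cv2.COLOR_RGB2HSV);m=np.zeros((480,640),np.uint8);m[245:345,420:470]=((h[...,1]<45)&(h[...,2]>60))[245:345,420:470]
n,l,st,c=cv2.connectedComponentsWithStats(m)
for i in range(1,n):
    if st[i,4]>20:print(st[i],onz(t,*c[i],132).round(1), onz(t,st[i,0]+st[i,2]/2,st[i,1],132).round(1))
E
```

```text
end [ 421.9 -305.2  128.2]
bowl tip [ 573.  -322.7  138.9]
bowl low [ 551.9 -320.2  121.4]
finger bottom [ 498.4 -314.   130.1]
neck [ 523.4 -316.9  137.2]
[448 264  13  23 202] [ 544.3 -319.2  132. ] [ 567.5 -320.8  132. ]
[436 286  15  11  74] [ 504.6 -292.1  132. ] [ 515.4 -294.2  132. ]
[445 299   9  30 142] [ 448.8 -307.7  132. ] [ 485.6 -307.8  132. ]
```

Call:
move_arm(motion=[[0,0,0,0,0,1.2,0],[0,0,0,0.03,1.2,1.2,0],[0,0,0,0.06,2.6,1.2,0],[0,0,0,0.1,4.0,1.2,0],[0,0,0,0.1,5.4,1.2,0]])

```text
t: 12.48
position: [499.0, -177.1, 159.3]
orientation: [-0.187, -3.133, -0.002]
ft_force: [0.5, 0.7, -1.1]
gripper_width: 4.7
grip_force: 98.7
```

Call:
move_arm(motion=[[0,0,0,0.03,1.3,0,0],[0,0,0,0.05,2.6,0,0],[0,0,0,0.08,3.9,0,0],[0,0,0,0.1,5.2,0,0],[0,0,0,0.1,6.4,0,0]])

```text
t: 12.9
position: [501.3, -16.7, 159.4]
orientation: [-0.184, -3.132, -0.0]
ft_force: [0.0, -0.2, -0.4]
gripper_width: 4.8
grip_force: 98.7
```

Call:
move_arm(motion=[[0,0,0,0.03,1.3,0,0],[0,0,0,0.05,2.6,0,0],[0,0,0,0.08,3.8,0,0],[0,0,0,0.1,4.54,0,0],[0,0,0,0.1,4.54,0,0]])

```text
t: 13.32
position: [504.1, 98.3, 159.3]
orientation: [-0.177, -3.133, -0.001]
ft_force: [0.1, -0.0, 0.2]
gripper_width: 5.2
grip_force: 98.8
```

Call:
move_arm(motion=[[0,0,0,0,0,-0.6,0],[0,0,0,0,0,-1.2,0],[0,0,0,0,0,-1.8,0],[0,0,0,0,0,-1.8,0]])

```text
t: 13.65
position: [501.8, 93.8, 111.9]
orientation: [-0.185, -3.127, 0.004]
ft_force: [-0.9, -0.2, -0.1]
gripper_width: 4.7
grip_force: 98.7
```

```bash
python3 - <<'E'
from h import *
import pickle
s=ctrl.get_state();print(s["position"],s["gripper_width"],s["ft_force"],s["q"][5]);print(Ro.from_rotvec(s["orientation"]).as_matrix().round(3))
F={n:grab_frame(n) for n in("scene","top")};pickle.dump(F,open("p6.pkl","wb"))
# bowl (dark grey over white lid) in top view around jar 3
t=F["top"];im=t["color"];g=cv2.cvtColor(im,cv2.COLOR_RGB2GRAY)
u,v=proj(t,[554.7,88.4,90]);print(u,v)
print(g[int(v)-16:int(v)+24,int(u)-14:int(u)+15:2])
E
```

```text
[501.80901791  93.75749486 111.889327  ] 4.672806292222114 [-0.90231093 -0.20923854 -0.09938871] 0.3030967058892388
[[-0.993  0.118 -0.009]
 [ 0.118  0.993 -0.002]
 [ 0.009 -0.003 -1.   ]]
281.2417861630996 266.9103943233482
[[184 171 179 181  85 189 191 123 211 202 202 203 201 200 202]
 [165 154 188 186  83 194 193 139 187 203 201 200 199 198 199]
 [172 161 191 196  87 198 194 150 158 205 201 199 199 199 197]
 [182 140 193 199  67 202 195 166 133 206 200 201 198 198 199]
 [187 139 200 199  64 205 200 166 129 202 195 193 192 192 190]
 [192 130 202 202  87 210 200 198 113 212 197 195 194 195 194]
 [195 168 208 205  82 212 203 199 143 118 205 203 200 199 201]
 [196 152 209 206 114 215 205 197 189 140 206 194 196 195 193]
 [200 175 210 207 117 217 205 199 185 150 225 206 186 188 187]
 [201 180 211 208 115 218 206 203 207 152 232 173 190 186 187]
 [202 183 210 209 158 221 207 204 210 102 234 229 161 190 187]
 [204 180 206 211 163 199 208 207 214  99 236 233 103 202 192]
 [205 184 204 210 203 169 211 209 217  88 240 231 200 154 192]
 [206 193 205 209 208 165 208 210 214  71 202 231 227 12
[... 945 characters left out ...]
6 197]
 [215 218 200 205 208 211 166 212 212 182  88 126 201 187 188]
 [215 217 201 203 212 211 165 210 211 174  99 101 194 184 185]
 [213 213 206 200 210 208 143 213 213 152 116  94 197 190 191]
 [214 212 207 204 211 210 139 212 212 139 123  92 207 195 197]
 [214 213 208 178 210 210 123 211 214 149 123  86 198 207 203]
 [210 210 206 172 211 208 124 212 212 152 172  86 146 191 187]
 [210 205 216 178 210 210 108 213 210 171 208  87  87 117 130]
 [210 208 216 169 211 214  81 216 213 195 212  87  83  85 134]
 [209 206 215 185 210 216  74 221 210 195 210  85  85  81 140]
 [211 210 215 183 211 215  72 219 210 200 206  92  89  95 139]
 [211 212 216 204 211 215  82 220 210 205 170 101  98 120 126]]
```

Call:
move_arm(motion=[[0,0,0,0.08,0,0,0],[0,0,0,0.12,0,0,0],[0,0,0,0.12,0,0,0]])

```text
t: 14.0
position: [509.3, 94.9, 117.1]
orientation: [0.185, 3.134, 0.001]
ft_force: [0.1, -0.3, 0.0]
gripper_width: 5.2
grip_force: 98.8
```

```bash
python3 - <<'E'
from h import *
import pickle
f=grab_frame("scene");s=ctrl.get_state();print(s["position"],s["ft_force"])
print("lid3 centre px",proj(f,[554.7,88.4,93]),"expected back px",proj(f,s["position"]+[48,-5.5,-9]), "rim centre",proj(f,s["position"]+[50,-5.5,2]),"tip",proj(f,s["position"]+[74,-8,3]))
old=pickle.load(open("p3.pkl","rb"))[1]["color"].astype(int)
d=np.abs(f["color"].astype(int)-old).sum(2);u,v=proj(f,[554.7,88.4,98]);u=int(u);v=int(v)
print(u,v);print((d[v-12:v+12,u-30:u+24]>60).astype(int).tolist().__str__().replace("], [","\n").replace(", ",""))
E
```

```text
[509.06934588  94.93378656 117.02796493] [-0.12265624 -0.20270991 -0.68258757]
lid3 centre px (np.float64(296.49696672124566), np.float64(239.83025034521694)) expected back px (np.float64(297.4819590879853), np.float64(234.1133338183242)) rim centre (np.float64(298.30375063765035), np.float64(230.05346690235962)) tip (np.float64(308.47888707630847), np.float64(230.45148831201485))
296 237
[[111111100010101111111111111111111110000000000000000000
111111100000001111111111001111111111000000000000000000
111111100100001111111110000011111111000000000000000000
111111110010001111111111111111111111111000000000000000
111111111000001111111111111111111111111100000000000000
111111111111111111111111111101111111111111000000000000
111111111111111111111111111111101111111111000000000000
101111111111111100000111111111111111111110000000000000
000000000000000000000000111111111110000000000000000000
000000000000000000000000000111111101000000000000000000
000000000000000000000000000001110000000000000000000000
000000000000000000000000111111111111100000000000000000
000000000000000000000011111111111111111000000000000000
000000000000000000000111111111111111111110000000000000
000000000000000000000111111111111111111110000000000000
000000000000000000001011111111111111111110000000000000
100000000000000000000001111111111111111100000000000000
100000000000000000000000001110000111100000000000000000
100000000000000000000000000000000000000000000000000000
111000000000000000000000000000000000000000000000000000
111110000000000000000000000000000000000000000000000000
111110000000000000000000000000000000000000000000000000
111111000000000000000000000000000000000000000000000000
111111000000000000000000000000000000000000000000000000]]
```

The scene difference mask puts the bowl tip at column 308 and its lowest point near (296,235). That is over the lid centre and about 15 mm up, so I creep down.

Call:
move_arm(motion=[[0,0,0,-0.05,0,-0.2,0],[0,0,0,-0.05,0,-0.4,0],[0,0,0,-0.05,0,-0.4,0]])

```text
t: 14.3
position: [506.0, 94.8, 105.0]
orientation: [-0.185, -3.134, 0.001]
ft_force: [-0.1, 0.6, 0.5]
gripper_width: 4.7
grip_force: 98.8
```

Call:
move_arm(motion=[[0,0,0,0,0,-0.06,0],[0,0,0,0,0,-0.12,0],[0,0,0,0,0,-0.12,0]])

```text
t: 14.55
position: [506.8, 95.0, 102.9]
orientation: [-0.185, -3.136, 0.0]
ft_force: [0.5, 0.6, -0.6]
gripper_width: 4.9
grip_force: 98.8
```

Call:
move_arm(motion=[[0,0,0,0,0,-0.06,0],[0,0,0,0,0,-0.06,0]])

```text
t: 14.72
position: [507.0, 95.0, 101.6]
orientation: [0.185, 3.136, 0.0]
ft_force: [0.9, -0.2, -0.4]
gripper_width: 4.7
grip_force: 98.9
```

Call:
move_arm(motion=[[0,0,0,0,0,-0.06,0],[0,0,0,0,0,-0.06,0]])

```text
t: 14.88
position: [507.0, 95.0, 100.3]
orientation: [0.185, 3.136, 0.0]
ft_force: [-1.0, 0.3, 2.6]
gripper_width: 5.2
grip_force: 99.3
```

Call:
move_arm(motion=[[0,0,0,0,0,-0.06,0],[0,0,0,0,0,-0.06,0]])

```text
t: 15.05
position: [507.0, 95.1, 98.8]
orientation: [0.185, 3.136, 0.0]
ft_force: [-1.5, 1.1, 1.8]
gripper_width: 5.0
grip_force: 99.4
```

Call:
move_arm(motion=[[0,0,0,0,0,-0.06,0],[0,0,0,0,0,-0.06,0]])

```text
t: 15.22
position: [507.0, 95.0, 97.2]
orientation: [0.185, 3.136, 0.0]
ft_force: [-1.1, 0.6, 4.0]
gripper_width: 4.8
grip_force: 99.5
```

Call:
move_arm(motion=[[0,0,0,0,0,-0.06,0],[0,0,0,0,0,-0.06,0]])

```text
t: 15.38
position: [506.9, 95.1, 95.9]
orientation: [0.185, 3.136, 0.001]
ft_force: [-2.0, 0.5, 6.0]
gripper_width: 4.8
grip_force: 99.8
```

Call:
move_arm(motion=[[0,0,0,0,0,-0.06,0],[0,0,0,0,0,-0.06,0]])

```text
t: 15.55
position: [507.1, 95.1, 94.9]
orientation: [0.185, 3.135, 0.001]
ft_force: [-3.6, 0.4, 8.5]
gripper_width: 4.8
grip_force: 100.0
```

Call:
move_arm(motion=[[0,0,0,0,0,-0.06,0],[0,0,0,0,0,-0.12,0],[0,0,0,0,0,-0.12,0]])

```text
t: 15.8
position: [507.4, 95.3, 92.8]
orientation: [0.185, 3.134, 0.001]
ft_force: [-5.5, 0.3, 13.7]
gripper_width: 4.9
grip_force: 100.7
```

```bash
python3 - <<'E'
from h import *
import pickle
f=grab_frame("scene");s=ctrl.get_state();print(s["position"],s["ft_force"],s["ft_torque"])
old=pickle.load(open("p3.pkl","rb"))[1]["color"].astype(int)
d=np.abs(f["color"].astype(int)-old).sum(2);u,v=proj(f,[554.7,88.4,98]);u=int(u);v=int(v)
print((d[v-10:v+20,u-65:u+24]>60).astype(int).tolist().__str__().replace("], [","\n").replace(", ",""))
E
```

```text
[507.46186205  95.26807178  92.9105821 ] [-5.20341765  0.49666627 13.26688048] [-0.04135893  0.48259108 -0.02425966]
[[00000000000000000011111111111111111111111001110001011111111000011111111000000000000000000
00000000000000000011111111000111111111111101010001011111111000000011111100000000000000000
00000000000000000011111111000001111111111100000000011111111111000011111110000000000000000
00000000000000000011111100000000111111111100110001011111111111110011111111000000000000000
00000000000000000011111000000001111111111101111001001111111111111111111111000000000000000
00000000000000000011111000000111111101111011111100010000111111111111111110000000000000000
00000000000000000011111100011111111000000111111110110000000111111111111110000000000000000
00000000000000000011111111111111100000000111111110110000000001111111100000000000000000000
00000000000000000011111111111110000011111111111111110011000001110000000000100000000000000
00000000000000000001111111111110111111111111111110100011101100111111111111000000000000000
000000000000000000000000011111100101000000111111100000000111111111111111111110000
[... 1020 characters left out ...]
11111111111111111111100000000000000001000001100000000000000000000000
11111111111111111111111111111111111111111111111000000000000000000100000000000000000000000
11111111111111111111111111111111111111111111111100000000000001000100000000000000000000000
11111111111111111111111111111111111111111111111110000000000000000000000000000001000000000
11111111111111111111111111111111111111111111111111000000000000000000000000000001000000000
11111111111111111111111111111111111111111111111111000000000000000000000000000001000000000
11111111111111111111111111111111111111111111111111000000000000000000000000000001000000000
11111111111111111111111111111111111111111111111111000000000000000000000000000001000000000]]
```

The 3 N plateau over about 3 mm and then a rise to 13 N shows dome 3 is down. I move on to jar 1.

Call:
move_arm(motion=[[0,0,0,0,0,0.3,0],[0,0,0,0,0,1.0,0],[0,0,0,0,0,1.8,0],[0,0,0,0,0,1.8,0]])

```text
t: 16.18
position: [509.5, 95.3, 139.3]
orientation: [0.185, 3.13, 0.002]
ft_force: [1.6, -0.5, 0.0]
gripper_width: 5.0
grip_force: 99.4
```

Call:
move_arm(motion=[[0,0,0,0.03,-1.1,0,0],[0,0,0,0.06,-2.2,0,0],[0,0,0,0.1,-3.3,0,0],[0,0,0,0.13,-4.4,0,0],[0,0,0,0.13,-4.4,0,0]])

```text
t: 16.6
position: [510.0, -19.1, 135.1]
orientation: [-0.193, -3.135, 0.004]
ft_force: [0.9, -0.5, -0.5]
gripper_width: 5.0
grip_force: 99.4
```

Call:
move_arm(motion=[[0,0,0,0,0,-0.3,0],[0,0,0,0,0,-0.6,0],[0,0,0,0,0,-0.6,0],[0,0,0,0,0,-0.6,0]])

```text
t: 16.93
position: [509.2, -14.1, 119.8]
orientation: [-0.182, -3.133, -0.0]
ft_force: [0.6, 0.5, 0.3]
gripper_width: 4.8
grip_force: 99.4
```

```bash
cat > mask.py <<'E'
from h import *
import pickle,sys
L=np.array(eval(sys.argv[1]))
f=grab_frame("scene");s=ctrl.get_state();print(s["position"],s["ft_force"])
print("lid px",proj(f,np.r_[L,93]),"exp back",proj(f,s["position"]+[48,-5.5,-9]),"exp tip",proj(f,s["position"]+[74,-8,3]))
old=pickle.load(open("p3.pkl","rb"))[1]["color"].astype(int)
d=np.abs(f["color"].astype(int)-old).sum(2);u,v=proj(f,np.r_[L,98]);u=int(u);v=int(v);print("col0",u-45,"row0",v-16)
print((d[v-16:v+12,u-45:u+24]>60).astype(int).tolist().__str__().replace("], [","\n").replace(", ",""))
E
python3 mask.py "[558.8,-20.2]"
```

```text
[509.73993842 -14.07865359 120.41823755] [ 0.28795091 -0.06716921 -0.97570101]
lid px (np.float64(295.4397273026699), np.float64(264.39303036126194)) exp back (np.float64(294.9094373143812), np.float64(257.1726207930702)) exp tip (np.float64(306.64848536631115), np.float64(253.4091930493575))
col0 250 row0 246
[[000000000000000000111111111111000000000000000000000000000000000000000
111111111111000001111111111111000000000000000000000000000000000000000
110100011110111111111111111111000000000000000000000000000000000000000
110011111111000001111111110010000000001000000001100000000000000000000
000001010000000000111111111111100000011111111000001000000000000000000
000000000000000000111111111111111111111111111111110111110000000000000
000000000000000000111111111111111111111111111111111111111000000000000
000000000000000000011111111000000001111111111111111111111000000000000
000000000000000000000000110000000000111111111111111111111000000000000
000000000000000000000000000000000000011111111111111111111000000000000
000000000000000000000000000000000000001111111111111111110000000000000
0000000000000000
[... 475 characters left out ...]
11111111111111111111000000000000011111111111111111111000000000000000
111111111111111111111000000000000011111111111111111111000000000000000
111111111111111111111100000000000000011111111111111100000000000000000
111111111111111111111110000000000000000001110000000000000000000000000
111111111111111111111111000000000000000000000000000000000000000000000
111111111111111111111111000000000000000000000000000000000000000000000
111111111111111111111111000000000000000000000000000000000000000000000
111111111111111111111111000000000000000000000000000000000000000000000
111111111111111111111111000000000000000000000000000000000000000000000
111111111111111111111111000000000000000000000000000000000000000000000]]
```

Bowl tip is at column 306 and its bottom at row 257, as predicted. I press jar 1.

Call:
move_arm(motion=[[0,0,0,0.03,0,-0.3,0],[0,0,0,0.03,0,-0.65,0],[0,0,0,0.03,0,-0.65,0]])

```text
t: 17.23
position: [509.7, -14.6, 103.0]
orientation: [-0.184, -3.133, 0.0]
ft_force: [-0.8, 0.3, -1.8]
gripper_width: 4.9
grip_force: 99.4
```

Call:
move_arm(motion=[[0,0,0,0,0,-0.06,0],[0,0,0,0,0,-0.12,0],[0,0,0,0,0,-0.12,0]])

```text
t: 17.48
position: [510.9, -15.0, 101.7]
orientation: [-0.185, -3.136, -0.0]
ft_force: [-0.2, -0.3, 0.3]
gripper_width: 4.8
grip_force: 99.4
```

Call:
move_arm(motion=[[0,0,0,0,0,-0.06,0],[0,0,0,0,0,-0.12,0],[0,0,0,0,0,-0.12,0]])

```text
t: 17.73
position: [511.1, -15.0, 99.2]
orientation: [0.185, 3.136, 0.0]
ft_force: [-0.5, -0.1, 2.1]
gripper_width: 4.9
grip_force: 99.6
```

Call:
move_arm(motion=[[0,0,0,0,0,-0.06,0],[0,0,0,0,0,-0.12,0],[0,0,0,0,0,-0.12,0]])

```text
t: 17.98
position: [511.0, -15.0, 96.2]
orientation: [0.185, 3.136, 0.0]
ft_force: [-1.5, 0.5, 4.9]
gripper_width: 4.9
grip_force: 99.9
```

Call:
move_arm(motion=[[0,0,0,0,0,-0.06,0],[0,0,0,0,0,-0.12,0],[0,0,0,0,0,-0.12,0]])

```text
t: 18.23
position: [511.3, -15.0, 94.0]
orientation: [0.185, 3.135, 0.0]
ft_force: [-3.5, 1.0, 10.0]
gripper_width: 4.9
grip_force: 100.5
```

Call:
move_arm(motion=[[0,0,0,0,0,-0.05,0],[0,0,0,0,0,-0.08,0],[0,0,0,0,0,-0.08,0]])

```text
t: 18.48
position: [511.6, -15.0, 92.8]
orientation: [0.185, 3.134, 0.0]
ft_force: [-5.4, 1.3, 13.9]
gripper_width: 4.6
grip_force: 101.1
```

Call:
move_arm(motion=[[0,0,0,0,0,0.3,0],[0,0,0,0,0,1.0,0],[0,0,0,0,0,1.8,0],[0,0,0,0,0,1.8,0]])

```text
t: 18.82
position: [513.5, -15.1, 139.2]
orientation: [0.184, 3.13, 0.0]
ft_force: [1.4, 0.1, 0.3]
gripper_width: 4.8
grip_force: 99.5
```

Call:
move_arm(motion=[[0,0,0,0,-1.0,0,0],[0,0,0,0,-2.0,0,0],[0,0,0,0,-3.0,0,0],[0,0,0,0,-3.94,0,0],[0,0,0,0,-3.94,0,0]])

```text
t: 19.23
position: [510.8, -117.1, 135.0]
orientation: [-0.192, -3.135, 0.003]
ft_force: [0.5, 1.2, -1.5]
gripper_width: 5.5
grip_force: 99.5
```

Call:
move_arm(motion=[[0,0,0,0,0,-0.3,0],[0,0,0,0,0,-0.6,0],[0,0,0,0,0,-0.6,0],[0,0,0,0,0,-0.6,0]])

```text
t: 19.57
position: [510.0, -112.4, 119.6]
orientation: [-0.183, -3.133, -0.001]
ft_force: [-0.1, 0.1, -1.0]
gripper_width: 5.0
grip_force: 99.5
```

```bash
python3 mask.py "[558.1,-118.9]"
```

```text
[ 510.54413421 -112.49922638  120.17388112] [ 0.73701488  0.11788314 -0.18798334]
lid px (np.float64(292.22879522875417), np.float64(289.6822847084649)) exp back (np.float64(292.37681499925003), np.float64(282.2153972441869)) exp tip (np.float64(304.861233550254), np.float64(278.3821640535495))
col0 247 row0 271
[[000000000001000011111111111110000000000000000000000000000000000000000
000000110110011111111111111110000000000000000000000000000000000000000
000001111111111111111111111110000000000000011100000000000000000000000
001111110111111111111111111111111000001110100001011010000000000000000
000011100000001111111111111111111111011111111111000001000000000000000
000000000000000011111111111111111111111111111111111100000000000000000
000000000000000001111111111100111111111111111111111111111100000000000
000000000000000000111111111000000000111111111111111111111100000000000
000000000000000000000001100000000000011111111111111111111100000000000
000000000000000000000000000000000000011111111111111111111100000000000
000000000000000000000000000000000000000111111111111111111000000000000
00000000000001
[... 477 characters left out ...]
11111111111111111111100000000000011111111111111111111100000000000000
111111111111111111111110000000000011111111111111111111100000000000000
111111111111111111111111000000000000111111111111111111000000000000000
111111111111111111111111000000000000000111110000100000000000000000000
111111111111111111111110000000000000000000000000000000000000000000000
111111111111111111111110000000000000000000000000000000000000000000000
111111111111111111111110000000000000000000000000000000000000000000000
111111111111111111111110000000000000000000000000000000000000000000000
111111111111111111111111000000000000000000000000000000000000000000000
111111111111111111111111100000000000000000000000000000000000000000000]]
```

The bowl is over lid 2 exactly as before, so I press it.

Call:
move_arm(motion=[[0,0,0,0,0,-0.3,0],[0,0,0,0,0,-0.65,0],[0,0,0,0,0,-0.65,0]])

```text
t: 19.87
position: [509.8, -112.9, 102.7]
orientation: [-0.184, -3.133, -0.001]
ft_force: [-0.5, -0.6, -1.3]
gripper_width: 5.1
grip_force: 99.5
```

Call:
move_arm(motion=[[0,0,0,0,0,-0.06,0],[0,0,0,0,0,-0.12,0],[0,0,0,0,0,-0.12,0]])

```text
t: 20.12
position: [510.9, -113.5, 101.5]
orientation: [-0.185, -3.136, -0.0]
ft_force: [-0.0, 0.1, 0.7]
gripper_width: 4.4
grip_force: 99.5
```

Call:
move_arm(motion=[[0,0,0,0,0,-0.06,0],[0,0,0,0,0,-0.12,0],[0,0,0,0,0,-0.12,0]])

```text
t: 20.37
position: [511.2, -113.6, 99.0]
orientation: [0.185, 3.136, 0.0]
ft_force: [-0.7, -0.1, 1.8]
gripper_width: 5.0
grip_force: 99.7
```

Call:
move_arm(motion=[[0,0,0,0,0,-0.06,0],[0,0,0,0,0,-0.12,0],[0,0,0,0,0,-0.12,0]])

```text
t: 20.62
position: [511.0, -113.5, 96.0]
orientation: [0.185, 3.136, 0.0]
ft_force: [-2.2, 0.3, 5.2]
gripper_width: 5.0
grip_force: 100.0
```

Call:
move_arm(motion=[[0,0,0,0,0,-0.06,0],[0,0,0,0,0,-0.12,0],[0,0,0,0,0,-0.12,0]])

```text
t: 20.87
position: [511.4, -113.6, 93.9]
orientation: [0.185, 3.135, -0.0]
ft_force: [-4.0, 0.9, 10.6]
gripper_width: 5.1
grip_force: 100.7
```

Call:
move_arm(motion=[[0,0,0,0,0,-0.05,0],[0,0,0,0,0,-0.08,0],[0,0,0,0,0,-0.08,0]])

```text
t: 21.12
position: [511.7, -113.7, 92.7]
orientation: [0.185, 3.133, -0.001]
ft_force: [-5.7, 1.2, 13.9]
gripper_width: 5.1
grip_force: 101.2
```

Call:
move_arm(motion=[[0,0,0,0,0,0.3,0],[0,0,0,0,0,1.0,0],[0,0,0,0,0,1.8,0],[0,0,0,0,0,1.8,0]])

```text
t: 21.45
position: [513.5, -114.1, 139.0]
orientation: [0.184, 3.13, -0.001]
ft_force: [0.3, -0.1, 0.1]
gripper_width: 5.1
grip_force: 99.5
```

Call:
move_arm(motion=[[0,0,0,0,-1.0,0,0],[0,0,0,0,-2.2,0,0],[0,0,0,0,-3.4,0,0],[0,0,0,0,-4.6,0,0],[0,0,0,0,-5.5,0,0]])

```text
t: 21.87
position: [510.7, -253.1, 134.6]
orientation: [-0.186, -3.135, 0.0]
ft_force: [0.5, 0.9, -0.3]
gripper_width: 4.9
grip_force: 99.5
```

Call:
move_arm(motion=[[0,0,0,-0.1,-1.0,0,0],[0,0,0,-0.2,-2.0,0,0],[0,0,0,-0.4,-2.5,0,0],[0,0,0,-0.4,-2.5,0,0],[0,0,0,-0.4,-2.5,0,0]])

```text
t: 22.28
position: [500.3, -313.4, 134.8]
orientation: [-0.187, -3.135, -0.002]
ft_force: [0.3, -0.1, -0.4]
gripper_width: 4.8
grip_force: 99.5
```

```bash
python3 - <<'E'
from h import *
import pickle
s=ctrl.get_state();print(s["position"],s["ft_force"])
o=pickle.load(open("p3.pkl","rb"));T=grab_frame("top");f=grab_frame("scene");pickle.dump((T,f),open("p7.pkl","wb"))
g=lambda im:cv2.cvtColor(im,cv2.COLOR_RGB2GRAY).astype(float)
for nm,a,b in(("top",o[0],T),("scene",o[1],f)):
  for L in((554.7,88.4),(558.8,-20.2),(558.1,-118.9)):
    u,v=map(round,proj(b,[*L,90]));r=5
    A=g(a["color"])[v-r:v+r+1,u-r:u+r+1];B=g(b["color"])[v-r:v+r+1,u-r:u+r+1];print(nm,"std before/after",A.std().round(2),B.std().round(2),"diff",np.abs(A-B).mean().round(2))
hsv=cv2.cvtColor(T["color"],cv2.COLOR_RGB2HSV);m=((hsv[...,2]>150)&(hsv[...,1]<60)).astype(np.uint8)
for x0,x1 in((262,305),(305,347),(348,390)):
    n,l,st,c=cv2.connectedComponentsWithStats(m[245:292,x0:x1]);k=1+np.argmax(st[1:,4]);print(st[k],onz(T,*(c[k]+[x0,245]),90).round(1))
E
```

```text
[ 500.26302477 -313.41534301  134.75580024] [ 0.32326074 -0.0666447  -0.36961843]
top std before/after 9.55 1.58 diff 7.18
top std before/after 9.16 1.35 diff 8.09
top std before/after 13.87 1.14 diff 10.32
scene std before/after 6.65 6.73 diff 2.42
scene std before/after 6.56 5.83 diff 2.94
scene std before/after 3.21 1.28 diff 2.45
[  8  11  23  23 400] [554.8  88.5  90. ]
[ 10  10  23  23 393] [558.8 -20.4  90. ]
[  8  12  23  22 397] [ 558.1 -118.8   90. ]
```

All three lids now look flat in the top view, and the jars have not moved. I lay the spoon down.

Call:
move_arm(motion=[[0,0,0,0,0,-1.2,0],[0,0,0,0,0,-2.4,0],[0,0,0,0,0,-3.6,0],[0,0,0,0,0,-4.6,0],[0,0,0,0,0,-4.8,0]])

```text
t: 22.8
position: [498.1, -309.8, 11.1]
orientation: [-0.181, -3.129, -0.007]
ft_force: [-0.4, 0.2, -1.5]
gripper_width: 4.7
grip_force: 99.5
```

Call:
move_arm(motion=[[0,0,0,0,0,-0.06,0],[0,0,0,0,0,-0.12,0],[0,0,0,0,0,-0.12,0]])

```text
t: 23.05
position: [502.5, -313.8, 14.4]
orientation: [0.183, 3.133, -0.002]
ft_force: [1.0, -0.4, -0.9]
gripper_width: 5.0
grip_force: 99.5
```

Call:
move_arm(motion=[[0,0,0,0,0,-0.06,0],[0,0,0,0,0,-0.06,0],[0,0,0,0,0,-0.06,0]])

```text
t: 23.3
position: [501.6, -313.9, 12.3]
orientation: [0.185, 3.134, -0.001]
ft_force: [0.1, -0.9, -0.4]
gripper_width: 5.2
grip_force: 99.5
```

Call:
move_arm(motion=[[0,0,0,0,0,-0.06,0],[0,0,0,0,0,-0.1,0],[0,0,0,0,0,-0.1,0]])

```text
t: 23.55
position: [501.0, -313.7, 8.7]
orientation: [0.185, 3.136, -0.0]
ft_force: [0.4, -0.6, 0.4]
gripper_width: 4.7
grip_force: 99.6
```

Call:
move_arm(motion=[[0,0,0,0,0,-0.06,0],[0,0,0,0,0,-0.06,0]])

```text
t: 23.72
position: [501.1, -313.7, 8.3]
orientation: [0.185, 3.136, -0.0]
ft_force: [-2.1, 1.2, 7.0]
gripper_width: 5.0
grip_force: 100.2
```

Call:
move_arm(motion=[[0,0,0,0,0,-0.06,0],[0,0,0,0,0,-0.06,0]])

```text
t: 23.88
position: [501.1, -313.7, 8.1]
orientation: [0.185, 3.135, -0.001]
ft_force: [-4.2, 1.5, 14.3]
gripper_width: 4.7
grip_force: 100.9
```

Call:
move_arm(motion=[[0,0,0,0,0,0.06,0],[0,0,0,0,0,0.06,0.1],[0,0,0,0,0,0.06,0.2],[0,0,0,0,0,0.06,0.3],[0,0,0,0,0,0.06,0.4]], grip_force=20)

```text
t: 24.3
position: [500.8, -313.4, 6.7]
orientation: [-0.185, -3.135, -0.001]
ft_force: [0.3, 0.4, 0.5]
gripper_width: 34.1
grip_force: 0.0
```

Call:
move_arm(motion=[[0,0,0,0,0,0,0.4],[0,0,0,0,0,0.3,0.4],[0,0,0,0,0,1,0.4],[0,0,0,0,0,2,0.4],[0,0,0,0,0,3.5,0.4]])

```text
t: 24.72
position: [498.7, -312.1, 92.6]
orientation: [-0.184, -3.13, -0.006]
ft_force: [-0.4, -1.0, 0.3]
gripper_width: 34.7
grip_force: 0.0
```

Call:
move_arm(motion=[[0,0,0,-1,0,1.5,0.4],[0,0,0,-2,0,2.5,0.4],[0,0,0,-3,0,3,0.4],[0,0,0,-3,0,3,0.4],[0,0,0,-3,0,3,0.4]])

```text
t: 25.13
position: [425.9, -314.1, 171.5]
orientation: [0.187, 3.133, -0.002]
ft_force: [-0.6, -0.1, 0.8]
gripper_width: 34.1
grip_force: 0.0
```

```bash
python3 - <<'E'
from h import *
import pickle
s=ctrl.get_state();print(s["position"],s["ft_force"],s["gripper_width"],s["t"])
o=pickle.load(open("p3.pkl","rb"));T=grab_frame("top");f=grab_frame("scene");save(f,"end.png")
for nm,F in(("before",o[1]),("after",f)):
  h=cv2.cvtColor(F["color"],cv2.COLOR_RGB2HSV);m=(h[...,1]<70).astype(np.uint8)[360:410,205:310]
  n,l,st,c=cv2.connectedComponentsWithStats(m)
  for i in range(1,n):
    if st[i,4]>40:print(nm,st[i]+[205,360,0,0,0],c[i]+[205,360])
d=np.abs(f["color"].astype(int)-o[1]["color"]).sum(2)[365:400,205:305]>60
print("changed px in spoon area",d.sum())
m=lambda F:[F["color"][385-4:389,270:292].mean().round(1)]
print(m(o[1]),m(f))
h=cv2.cvtColor(T["color"],cv2.COLOR_RGB2HSV);q=np.zeros((480,640),np.uint8);q[255:335,420:455]=(h[...,1]<50)[255:335,420:455]
n,l,st,c=cv2.connectedComponentsWithStats(q);k=1+np.argmax(st[1:,4]);print("top spoon",st[k])
E
```

```text
[ 425.87439982 -314.09666719  171.50937934] [-0.56533921 -0.13219863  0.83168441] 34.10708970163603 25.1333
before [272 381  20   6  43] [280.62790698 382.79069767]
changed px in spoon area 319
[np.float64(136.6)] [np.float64(127.9)]
top spoon [431 266  15  59 360]
```

```bash
python3 -c "
from plant import workorder;print(workorder.close_job())"
```

```text
the job is handed in; nothing more can be done
None
```

Job handed in at about 25 s of the 72 s allowed, with no verdict returned: camera checks showed all three jars upright on the board and every dome flat; I released the teaspoon on the bare worktop, but bowl-up was not confirmed by a final picture, and the egg cup, salt shaker and timer were not re-measured.

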